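# Find the tired isolation mount and push its tag down

## Task

Three spring mounts for the balance's anti-vibration slab stand on the bench, and one has a tired spring. With the gripper's fingertips, press each black rubber pad in turn until it plainly sinks, from the robot's left (+y) to its right, to feel which is the softest; then push the orange tag of that mount fully down and come away. Leave the other two tags up, grasp or lift nothing, and leave the loose things on the bench where they are.

Things in the scene. Friction and masses are not known exactly. Their poses are not given: they have to be found in the camera images.
- mount_p: one of three spring isolation mounts that look alike, fixed to the bench: aluminium foot plate 128 x 70 x 10 mm; origin at the centre of its underside on the bench, z up. Along its x axis it carries the round pad at x = +32 mm and the orange tag at x = -36 mm (the tag is on the robot's side at yaw 0). Its tag stands on a grey block 30 x 40 mm whose top is 36 mm high
- pad_p_top (a point): centre of the top face of this mount's black rubber pad, 46 mm in diameter, on a steel coil spring; 70 mm above the bench when free; moves with the pad. It sinks up to 20 mm to its stop and springs back when let go. A good spring needs about 3 N to sink 3 mm and 7 to 8 N for 10 mm; the tired one only about 3 N for 10 mm and 5 N for its full 20 mm
- tag_p_top (a point): centre of the top face of this mount's orange tag, a cap 26 x 36 x 7 mm (long side along the mount's y) on a white stem; 57 mm above the bench when up, 43 mm when fully down; moves with the tag. Friction holds it wherever it is left; takes about 4 to 5 N to push
- mount_q: one of three spring isolation mounts that look alike, fixed to the bench: aluminium foot plate 128 x 70 x 10 mm; origin at the centre of its underside on the bench, z up. Along its x axis it carries the round pad at x = +32 mm and the orange tag at x = -36 mm (the tag is on the robot's side at yaw 0). Its tag stands on a grey block 30 x 40 mm whose top is 36 mm high
- pad_q_top (a point): centre of the top face of this mount's black rubber pad, 46 mm in diameter, on a steel coil spring; 70 mm above the bench when free; moves with the pad. It sinks up to 20 mm to its stop and springs back when let go. A good spring needs about 3 N to sink 3 mm and 7 to 8 N for 10 mm; the tired one only about 3 N for 10 mm and 5 N for its full 20 mm
- tag_q_top (a point): centre of the top face of this mount's orange tag, a cap 26 x 36 x 7 mm (long side along the mount's y) on a white stem; 57 mm above the bench when up, 43 mm when fully down; moves with the tag. Friction holds it wherever it is left; takes about 4 to 5 N to push
- mount_r: one of three spring isolation mounts that look alike, fixed to the bench: aluminium foot plate 128 x 70 x 10 mm; origin at the centre of its underside on the bench, z up. Along its x axis it carries the round pad at x = +32 mm and the orange tag at x = -36 mm (the tag is on the robot's side at yaw 0). Its tag stands on a grey block 30 x 40 mm whose top is 36 mm high
- pad_r_top (a point): centre of the top face of this mount's black rubber pad, 46 mm in diameter, on a steel coil spring; 70 mm above the bench when free; moves with the pad. It sinks up to 20 mm to its stop and springs back when let go. A good spring needs about 3 N to sink 3 mm and 7 to 8 N for 10 mm; the tired one only about 3 N for 10 mm and 5 N for its full 20 mm
- tag_r_top (a point): centre of the top face of this mount's orange tag, a cap 26 x 36 x 7 mm (long side along the mount's y) on a white stem; 57 mm above the bench when up, 43 mm when fully down; moves with the tag. Friction holds it wherever it is left; takes about 4 to 5 N to push
- worn_tag (a joint): how far the orange tag of the mount with the tired, softest spring, whichever of the three that is, is pushed down: 0 up, 0.014 m fully down (cap resting on its block); a number only, with no place
- firm_tag_a (a joint): how far the orange tag of one of the two firm mounts is pushed down: 0 up, 0.014 m fully down (cap resting on its block); a number only, with no place
- firm_tag_b (a joint): how far the orange tag of the other firm mount is pushed down: 0 up, 0.014 m fully down (cap resting on its block); a number only, with no place
- weight: loose brass calibration weight with a knob, 24 mm in diameter, 44 mm high, between the left and middle mounts; origin at the centre of its underside; a bystander, to be left alone
- vial: loose amber vial with blue cap, 24 mm in diameter, 50 mm high, between the middle and right mounts; origin at the centre of its underside; a bystander, to be left alone
- jar: loose glass jar with white lid, 60 mm in diameter, 80 mm high, behind the mounts; origin at the centre of its underside; a bystander, to be left alone
- slidebox: loose closed cardboard box, 50 x 90 x 30 mm, behind the mounts; origin at the centre of its underside; a bystander, to be left alone
- collar: loose black rubber ring, 44 mm outside, 20 mm inside, 16 mm high, behind the mounts; origin at the centre of its underside; a bystander, to be left alone
- beaker: loose white ceramic cup, 64 mm in diameter, 75 mm high, behind the mounts; origin at the centre of its underside; a bystander, to be left alone

How it is judged:
On the way, in this order (a step that is already met when the one before it is completed fails the run):
1. the left pad is pressed down at least 3 mm by the fingers (((world y of mount_p above 0.105 m and height (world z) of pad_p_top below 0.067 m and contact force between the fingers and mount_p above 0.5 N) or (world y of mount_q above 0.105 m and height (world z) of pad_q_top below 0.067 m and contact force between the fingers and mount_q above 0.5 N) or (world y of mount_r above 0.105 m and height (world z) of pad_r_top below 0.067 m and contact force between the fingers and mount_r above 0.5 N))), for 0.1 s.
2. the middle pad is pressed down at least 3 mm by the fingers (((world y of mount_p between -0.105 and 0.105 m and height (world z) of pad_p_top below 0.067 m and contact force between the fingers and mount_p above 0.5 N) or (world y of mount_q between -0.105 and 0.105 m and height (world z) of pad_q_top below 0.067 m and contact force between the fingers and mount_q above 0.5 N) or (world y of mount_r between -0.105 and 0.105 m and height (world z) of pad_r_top below 0.067 m and contact force between the fingers and mount_r above 0.5 N))), for 0.1 s.
3. the right pad is pressed down at least 3 mm by the fingers (((world y of mount_p below -0.105 m and height (world z) of pad_p_top below 0.067 m and contact force between the fingers and mount_p above 0.5 N) or (world y of mount_q below -0.105 m and height (world z) of pad_q_top below 0.067 m and contact force between the fingers and mount_q above 0.5 N) or (world y of mount_r below -0.105 m and height (world z) of pad_r_top below 0.067 m and contact force between the fingers and mount_r above 0.5 N))), for 0.1 s.
4. the orange tag of the softest mount is pushed down (value of joint worn_tag above 0.011 m), for 0.2 s.
At the end, for the whole second after the job is handed in: The tag of the softest mount is down by more than 11 of its 14 mm, the other two tags are down by less than 4 mm, all three pads are up again (within 2 mm), and no loose thing is more than 20 mm from where it stood (value of joint worn_tag above 0.011 m and value of joint each of firm_tag_a, firm_tag_b below 0.004 m and height (world z) of each of pad_p_top, pad_q_top, pad_r_top above 0.068 m and distance of each of weight, vial, jar, slidebox, collar, beaker from where it was at the start of the episode below 0.02 m); the robot touches nothing.
It fails at once if the tag of a firm mount is pushed down by 4 mm or more (value of joint any of firm_tag_a, firm_tag_b above 0.004 m).
It fails at once if a loose thing on the bench is moved, carried or lifted by more than 20 mm (distance of any of weight, vial, jar, slidebox, collar, beaker from where it was at the start of the episode above 0.02 m).
It also fails if it takes over 54 s, if anything falls off the work surface, if the arm or the gripper's body presses on something with over 40 N, if the wrist force passes 120 N, or if a joint passes its speed limit or range.

## Robot

A 7-joint arm with a two-finger parallel gripper is mounted at the origin on the work surface. World frame = base frame: x ahead of the robot, y to its left, z up, the work surface at z = 0. Lengths are in m, angles in rad, forces in N, time in s.
With the tool pointing down it reaches from about 0.4 to 0.85 m from the base axis. Payload 10.4 kg.
Tool frame: the origin (TCP) lies at the very end of the fingers, on their centre line; the grasp point (between the pads) lies r.pinch_z behind it (r.pinch_z is the distance from the TCP to the grasp point, in m); z points along the fingers, x is the direction in which the jaws open and shut, and the axes are right-handed (so a half turn about z gives the same grasp; the last joint's range is limited). The gripper opens to 87 mm and grips with 3 to 60 N. Pads are 19 mm wide; open, the fingers measure 117 mm over their backs; the gripper's body (75 mm by 190 mm) begins 51 mm behind the grasp point.
Start: joints at [-1.362, 0.332, -0.065, 1.46, 0.022, 1.35, -0.088], TCP at [0.144, 0.608, 0.223] pointing down, gripper open.
Joint ranges: [-2.6, 2.6], [-0.5, 2.12], [-1.47, 1.34], [0.16, 2.42], [-1.27, 4.41], [0.06, 2.06], [-2.6, 2.6]. Speed limits (rad/s): [2.22, 2.22, 2.79, 2.79, 3.14, 3.14, 3.14].

## Interface

Orientations are given as a unit quaternion [x, y, z, w].
In Python, from bench import r gives the robot as it stands.
- The arm moves only by the tool carry_out, never from a script. Its argument "increments" is text: rows parted by semicolons, each of 7 numbers parted by spaces: the turn, a rotation vector about the tool's x, y, z in degrees, then the shift along the tool's x, y, z in m, then the finger opening in m, from 0 to 0.087. A call has exactly 5 rows; each row is the pose to reach, as a shift and turn from the pose measured when the call began, along the tool's axes at that moment; what a row does not reach only later rows make up. A row lasts 1/8 s, in which the tool goes at most 62.5 mm and 10.7 degrees, less where a joint would pass 70% of its speed; a pose out of reach is approached as far as the arm can. A call with a gripper value outside its range is refused whole. The fingers move at their own pace and stop on an object; "squeeze" is the grip in N (left out, the last holds). Time passes only in rows, so rows that repeat a pose let the fingers close, or fill a call up. It gives the time, the measured TCP pose, the force and the opening at its end, in the units of the state.
- r.read_state(): the state, without advancing time (a new reading comes with each control period).
- r.camera(name): name is "scene" or "top"; returns (picture, depth): 384x512x3 uint8, blue, green, red; 384x512 float32, m along the optical axis (not along the pixel's ray), 0 where there is no reading.
- r.camera_model(name): a dict with "K" (3x3 intrinsics, pixels), "extrinsics" (4x4, takes a point from camera to world coordinates). Camera axes: x right, y down, z forward; pixel columns grow to the right and rows downward; lengths in m; the calibration is good to about 2 mm. A picture is of the moment at which its call begins. camera_model takes no time and is no camera call.
- r.close_job(): hands the job in, once; it reports no verdict.
The state is a dict: "time": time; "joint_positions": joint angles; "joint_vel": joint speeds; "joint_torque": joint torques, N m; "ee_pos": TCP position; "eef_rot": TCP orientation; "ft_force": force on the tool from outside, world axes, zero at the start; "torque": the same for the moment, N m; "width": finger opening in m.
Only numpy, scipy, OpenCV 4.12 (cv2) and the standard library are available. Lean on these libraries where they do the work, as an engineer would, in place of code of your own. Each camera call takes 0.05 s, during which the arm holds its last target.

## Working session

There is one attempt and no reset: what is moved stays moved. The work goes in short steps, Python scripts to look and compute and a tool call to move; the robot and the scene stay as the last step left them, time stands still between calls to the robot, and variables do not carry over. Pictures are saved under pics/ and viewed, and the job is handed in when it is done.

Besides the shell and the picture viewer there is one more tool, called after "Call:" in YAML: its name, and indented under it one key for each argument. carry_out: Moves the arm, as the interface text tells. Its arguments: {"type":"object","properties":{"increments":{"type":"string"},"squeeze":{"type":"number"}},"required":["increments"]}

```bash
mkdir -p pics; ls
python3 - <<'E'
from bench import r
import cv2,numpy as np
s=r.read_state();print({k:np.round(v,4).tolist() for k,v in s.items()}, r.pinch_z)
for n in("top","scene"):
    p,d=r.camera(n);cv2.imwrite(f"pics/{n}0.png",p);np.save(f"pics/{n}0.npy",d);m=r.camera_model(n);print(n,np.round(m["K"],1).tolist(),np.round(m["extrinsics"],3).tolist())
E
```

```text
pics
{'time': 0.0, 'joint_positions': [-1.3616, 0.3329, -0.0647, 1.461, 0.0216, 1.3499, -0.0885], 'joint_vel': [0.0003, 0.0012, 0.0004, -0.0017, 0.0014, -0.0013, 0.0005], 'joint_torque': [0.0001, -62.3267, 0.0247, -38.9888, -0.0612, 0.0403, 0.0002], 'ee_pos': [0.1435, 0.6079, 0.2218], 'eef_rot': [0.7841, 0.6206, -0.0005, 0.0005], 'ft_force': [-0.3488, 0.5811, -0.2604], 'torque': [-0.0212, 0.0043, -0.0012], 'width': 0.0873} 0.0187
top [[462.5, 0.0, 250.0], [0.0, 462.5, 188.6], [0.0, 0.0, 1.0]] [[0.027, -0.995, 0.101, 0.51], [-1.0, -0.026, 0.009, -0.004], [-0.006, -0.101, -0.995, 1.011], [0.0, 0.0, 0.0, 1.0]]
scene [[378.7, 0.0, 257.7], [0.0, 378.7, 189.7], [0.0, 0.0, 1.0]] [[0.644, 0.632, -0.431, 0.932], [0.765, -0.522, 0.377, -0.298], [0.013, -0.572, -0.82, 0.719], [0.0, 0.0, 0.0, 1.0]]
```

View pics/top0.png

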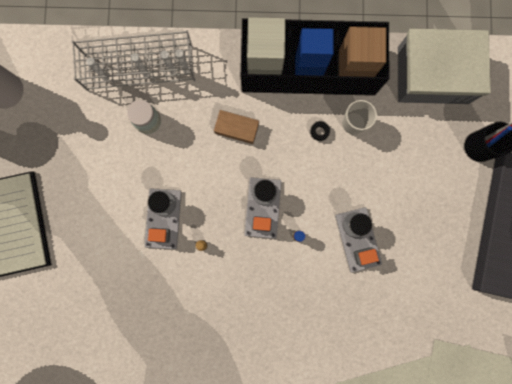

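View pics/scene0.png

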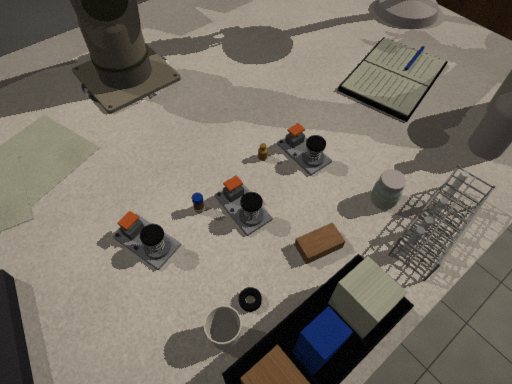

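The top view shows the pads at about (160,202), (265,190) and (361,224). The tags are at (159,236), (262,224) and (369,257), with the weight at (201,245) and the vial at (299,236). Next I turn these into world positions.

```bash
cat > h.py <<'E'
import cv2,numpy as np
from bench import r
def ray(n,uv,z):
    m=r.camera_model(n);K=np.array(m["K"]);E=np.array(m["extrinsics"])
    d=E[:3,:3]@np.linalg.solve(K,[uv[0],uv[1],1.]);o=E[:3,3]
    return o+d*(z-o[2])/d[2]
def blobs(mask,lo,hi):
    n,l,st,c=cv2.connectedComponentsWithStats(mask.astype(np.uint8))
    return [(c[i],st[i]) for i in range(1,n) if lo<=st[i][4]<=hi]
E
python3 - <<'E'
from h import *
for n,seeds in(("top",[(160,202),(265,190),(361,224)]),("scene",[(315,145),(252,203),(152,236)])):
    p=cv2.imread(f"pics/{n}0.png");d=np.load(f"pics/{n}0.npy");h=cv2.cvtColor(p,cv2.COLOR_BGR2HSV)
    m=(h[...,0]<14)&(h[...,1]>190)&(h[...,2]>130)
    for c,s in blobs(m,60,600):print(n,"tag",c.round(1),s.tolist(),ray(n,c,.057).round(4))
    # pads: dark & height near 70mm
    mod=r.camera_model(n);K=np.array(mod["K"]);E=np.array(mod["extrinsics"])
    v,u=np.mgrid[:384,:512];P=np.stack([(u-K[0,2])/K[0,0]*d,(v-K[1,2])/K[1,1]*d,d],-1)@E[:3,:3].T+E[:3,3]
    z=P[...,2]
    m=(p.max(2)<60)&(abs(z-.070)<.006)&(d>0)
    for c,s in blobs(m,80,900):print(n,"pad",c.round(1),s.tolist(),ray(n,c,.070).round(4),P[...,2][int(c[1]),int(c[0])].round(4))
for uv in[(201,245),(299,236)]:print(ray("top",uv,.045).round(3))
E
```

```text
top pad [327.2  83.7] [271, 82, 112, 5, 220] [ 0.8299 -0.1506  0.07  ] 0.076
top pad [483.1 144.5] [478, 128, 20, 29, 97] [ 0.7089 -0.4724  0.07  ] 0.0802
top pad [264.9 190.4] [255, 180, 21, 21, 357] [ 0.6023 -0.0258  0.07  ] 0.0692
top pad [158.9 201.9] [149, 192, 21, 21, 361] [0.5731 0.1902 0.07  ] 0.072
top pad [360.6 224.2] [350, 214, 22, 22, 366] [ 0.5385 -0.2211  0.07  ] 0.0697
scene tag [296. 129.] [289, 124, 15, 11, 87] [0.5069 0.1913 0.057 ]
scene tag [232.8 182.8] [224, 177, 18, 13, 126] [ 0.5363 -0.024   0.057 ]
scene tag [127.8 219.7] [119, 212, 19, 17, 162] [ 0.4745 -0.2429  0.057 ]
scene pad [123.5  67.6] [94, 52, 54, 22, 177] [ 0.0577 -0.0205  0.07  ] 0.0821
scene pad [315.5 142.9] [306, 136, 20, 15, 240] [0.5756 0.1862 0.07  ] 0.0708
scene pad [250.8 201.3] [240, 192, 22, 20, 329] [ 0.6045 -0.0299  0.07  ] 0.0696
scene pad [151.2 234.4] [140, 224, 24, 22, 399] [ 0.541  -0.2256  0.07  ] 0.0717
scene pad [304.4 311.7] [277, 298, 48, 36, 90] [ 0.8366 -0.1023  0.07  ] 0.0508
scene pad [273.2 358.6] [228, 337, 83, 47, 156] [ 0.8583 -0.1927  0.07  ] 0.1338
[0.487 0.104 0.045]
[ 0.511 -0.099  0.045]
```

Call:
carry_out:
  increments: "0 0 -3 -0.025 0.042 0 0; 0 0 -6 -0.056 0.093 0 0; 0 0 -9 -0.087 0.144 0 0; 0 0 -12 -0.118 0.196 0 0; 0 0 -13.3 -0.149 0.248 0 0"
  squeeze: 10

```text
time: 0.72
ee_pos: [0.3517, 0.4042, 0.2219]
eef_rot: [0.707, 0.708, -0.001, 0.0]
ft_force: [0.8, 1.3, -0.1]
width: 0.0452
```

Run:
```python
from h import *
from scipy.spatial.transform import Rotation as R
s=r.read_state();print(s["time"],s["ee_pos"],R.from_quat(s["eef_rot"]).as_matrix().round(3).tolist(),s["ft_force"],s["width"])
n="top";p=cv2.imread(f"pics/{n}0.png");h=cv2.cvtColor(p,cv2.COLOR_BGR2HSV)
m=((h[...,0]<16)&(h[...,1]>170)&(h[...,2]>110))
for c,s in blobs(m,40,900):print(n,"tag",c.round(1),s.tolist(),ray(n,c,.057).round(4))
```

```text
0.725 [0.35173472 0.40423771 0.22186359] [[-0.002, 1.0, -0.0], [1.0, 0.002, -0.001], [-0.001, -0.0, -1.0]] [ 0.81036318  1.3458796  -0.14987998] 0.04519402317311595
top tag [261.6 223.5] [254, 218, 17, 12, 180] [ 0.535  -0.0209  0.057 ]
top tag [157. 235.] [149, 229, 17, 13, 178] [0.5057 0.1935 0.057 ]
top tag [368.1 256.4] [359, 250, 19, 14, 189] [ 0.4739 -0.2396  0.057 ]
```

Call:
carry_out:
  increments: "0 0 0 -0.043 0.044 0.01 0; 0 0 0 -0.085 0.088 0.02 0; 0 0 0 -0.127 0.131 0.04 0; 0 0 0 -0.169 0.175 0.06 0; 0 0 0 -0.211 0.218 0.08 0"

```text
time: 1.35
ee_pos: [0.5682, 0.1949, 0.1427]
eef_rot: [0.706, 0.708, -0.001, 0.0]
ft_force: [0.4, 0.2, -0.0]
width: 0.0018
```

Call:
carry_out:
  increments: "0 0 0 -0.003 0.003 0.02 0; 0 0 0 -0.007 0.007 0.04 0; 0 0 0 -0.007 0.007 0.058 0; 0 0 0 -0.007 0.007 0.058 0; 0 0 0 -0.007 0.007 0.058 0"

```text
time: 1.98
ee_pos: [0.5752, 0.1887, 0.0853]
eef_rot: [0.706, 0.708, -0.0, 0.0]
ft_force: [-0.0, -0.5, 0.3]
width: 0.0007
```

Call:
carry_out:
  increments: "0 0 0 0 0 0.012 0; 0 0 0 0 0 0.018 0; 0 0 0 0 0 0.025 0; 0 0 0 0 0 0.025 0; 0 0 0 0 0 0.025 0"

```text
time: 2.6
ee_pos: [0.5753, 0.1892, 0.0608]
eef_rot: [0.706, 0.708, 0.0, 0.0]
ft_force: [-2.1, 1.6, 7.3]
width: 0.0005
```

Run:
```python
from h import *
for n in("top","scene"):
    p,d=r.camera(n);cv2.imwrite(f"pics/{n}1.png",p)
for i in range(2):
    r.camera("top");s=r.read_state();print(s["time"],s["ee_pos"].round(4),s["ft_force"].round(2))
a=cv2.imread("pics/scene1.png")[90:190,240:370];b=cv2.imread("pics/top1.png")[150:270,100:230]
cv2.imwrite("pics/c1.png",np.hstack([cv2.resize(a,(390,300)),cv2.resize(b,(325,300))]))
```

```text
2.75 [0.5753 0.1891 0.0609] [-3.39  0.69  7.7 ]
2.8 [0.5753 0.1891 0.0609] [-2.57  1.02  8.03]
```

View pics/c1.png

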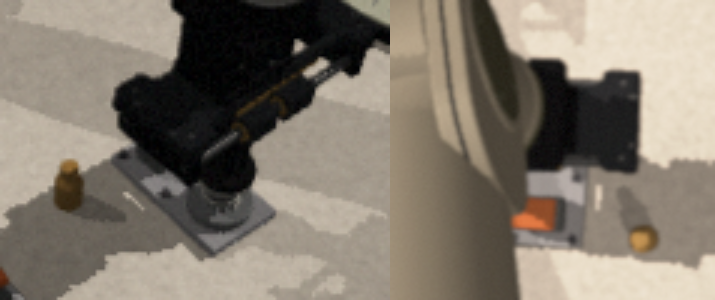

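The left mount reads about 7.7 N at 9 mm, so it is firm. The crop shows the fingers on the black pad and the coil compressed. Now to the middle mount.

Call:
carry_out:
  increments: "0 0 0 0 0 -0.035 0; 0 0 0 -0.02 0.003 -0.06 0; 0 0 0 -0.07 0.01 -0.07 0; 0 0 0 -0.13 0.018 -0.07 0; 0 0 0 -0.187 0.026 -0.07 0"

```text
time: 3.42
ee_pos: [0.6019, 0.0003, 0.1308]
eef_rot: [0.706, 0.708, 0.0, 0.0]
ft_force: [0.8, 0.5, -0.3]
width: 0.0004
```

Call:
carry_out:
  increments: "0 0 0 -0.025 0.001 0 0; 0 0 0 -0.029 0.001 0.025 0; 0 0 0 -0.029 0.001 0.046 0; 0 0 0 -0.029 0.001 0.046 0; 0 0 0 -0.029 0.001 0.046 0"

```text
time: 4.05
ee_pos: [0.6034, -0.0287, 0.0855]
eef_rot: [0.706, 0.708, 0.0, 0.001]
ft_force: [0.2, 0.2, 0.3]
width: 0.0002
```

Call:
carry_out:
  increments: "0 0 0 0 0 0.012 0; 0 0 0 0 0 0.018 0; 0 0 0 0 0 0.025 0; 0 0 0 0 0 0.025 0; 0 0 0 0 0 0.025 0"

```text
time: 4.68
ee_pos: [0.6037, -0.0285, 0.0609]
eef_rot: [0.706, 0.708, 0.001, 0.001]
ft_force: [-1.6, 0.3, 6.5]
width: 0.0004
```

Run:
```python
from h import *
for n in("scene",):
    p,d=r.camera(n);cv2.imwrite(f"pics/{n}2.png",p)
for i in range(3):
    r.camera("top");s=r.read_state();print(s["time"],s["ee_pos"].round(4),s["ft_force"].round(2))
```

```text
4.775 [ 0.6038 -0.0285  0.061 ] [-1.81  0.77  6.31]
4.825 [ 0.6037 -0.0285  0.061 ] [-1.44  0.53  5.99]
4.875 [ 0.6037 -0.0285  0.061 ] [-1.5   0.75  6.44]
```

View pics/scene2.png

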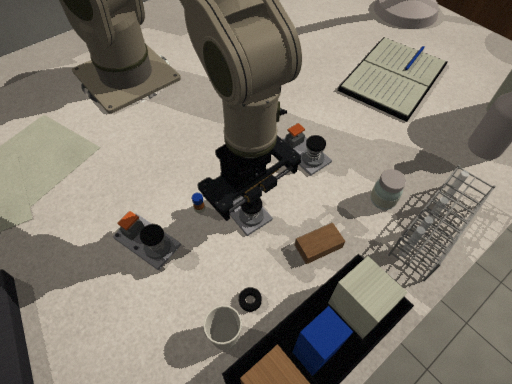

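The middle mount reads about 6.3 N at 9 mm, also firm. The picture shows the gripper over the middle pad at about (252,203) and the left pad up again at (315,145). Now the right one.

Call:
carry_out:
  increments: "0 0 0 0 0 -0.035 0; 0 0 0 -0.02 -0.006 -0.06 0; 0 0 0 -0.065 -0.02 -0.07 0; 0 0 0 -0.12 -0.04 -0.07 0; 0 0 0 -0.175 -0.058 -0.07 0"

```text
time: 5.5
ee_pos: [0.5455, -0.2052, 0.1309]
eef_rot: [0.706, 0.709, 0.001, 0.001]
ft_force: [1.5, 0.2, -0.1]
width: 0.0006
```

Call:
carry_out:
  increments: "0 0 0 -0.015 -0.004 0 0; 0 0 0 -0.02 -0.006 0.025 0; 0 0 0 -0.02 -0.006 0.046 0; 0 0 0 -0.02 -0.006 0.046 0; 0 0 0 -0.02 -0.006 0.046 0"

```text
time: 6.12
ee_pos: [0.5402, -0.2249, 0.0855]
eef_rot: [0.705, 0.709, 0.001, 0.001]
ft_force: [1.1, -0.4, 1.2]
width: 0.0001
```

Call:
carry_out:
  increments: "0 0 0 0 0 0.012 0; 0 0 0 0 0 0.018 0; 0 0 0 0 0 0.025 0; 0 0 0 0 0 0.025 0; 0 0 0 0 0 0.025 0"

```text
time: 6.75
ee_pos: [0.5404, -0.2247, 0.0607]
eef_rot: [0.705, 0.709, 0.001, 0.001]
ft_force: [-0.3, 1.3, 2.1]
width: 0.0006
```

Run:
```python
from h import *
for i in range(4):
    r.camera("top");s=r.read_state();print(s["time"],s["ee_pos"].round(4),s["ft_force"].round(2))
p,d=r.camera("scene");cv2.imwrite("pics/scene3.png",p)
```

```text
6.8 [ 0.5404 -0.2248  0.0608] [-0.28  0.95  3.36]
6.85 [ 0.5404 -0.2248  0.0608] [0.82 1.86 3.58]
6.9 [ 0.5404 -0.2249  0.0607] [0.11 1.1  3.41]
6.95 [ 0.5404 -0.2249  0.0607] [-0.84  0.99  2.44]
```

View pics/scene3.png

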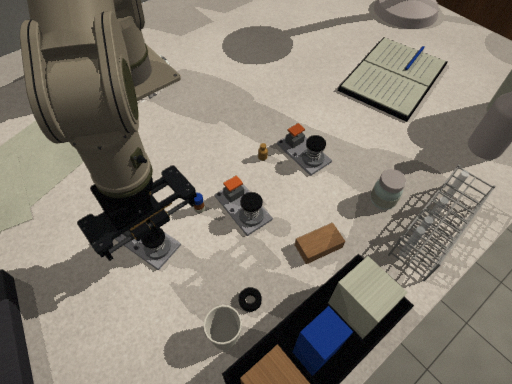

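The right mount reads about 3 N at 9 mm, so it is the soft one. The picture shows its pad at about (153,238) pressed, and the other pads and tags up. I rise, turn to the mount's yaw and go over its tag.

Call:
carry_out:
  increments: "0 0 0 0 0 -0.03 0; 0 0 -3 -0.002 -0.008 -0.045 0; 0 0 -7 -0.01 -0.04 -0.045 0; 0 0 -11 -0.016 -0.066 -0.045 0; 0 0 -15 -0.016 -0.066 -0.045 0"

```text
time: 7.62
ee_pos: [0.4722, -0.2425, 0.1054]
eef_rot: [0.607, 0.795, 0.001, 0.001]
ft_force: [0.2, 0.2, -0.8]
width: 0.0004
```

Call:
carry_out:
  increments: "0 0 0 0 0 0.01 0; 0 0 0 0 0 0.02 0; 0 0 0 0 0 0.035 0; 0 0 0 0 0 0.035 0; 0 0 0 0 0 0.035 0"

```text
time: 8.25
ee_pos: [0.4723, -0.2425, 0.0703]
eef_rot: [0.607, 0.795, 0.001, 0.001]
ft_force: [0.1, -0.6, 0.7]
width: 0.0007
```

Run:
```python
from h import *
from scipy.spatial.transform import Rotation as R
s=r.read_state();M=R.from_quat(s["eef_rot"]).as_matrix();print(s["time"],s["ee_pos"],M.round(3).tolist(),s["ft_force"])
print(M.T@(np.array([.474,-.241,.045])-s["ee_pos"]))
p,d=r.camera("scene");cv2.imwrite("pics/scene4.png",cv2.resize(p[130:280,60:260],(800,600),interpolation=2))
```

```text
8.25 [ 0.47233051 -0.24254189  0.07030718] [[-0.263, 0.965, 0.002], [0.965, 0.263, -0.0], [-0.001, 0.002, -1.0]] [ 0.11057855 -0.62453758  0.74221692]
[0.0010637  0.00196317 0.02531072]
```

View pics/scene4.png

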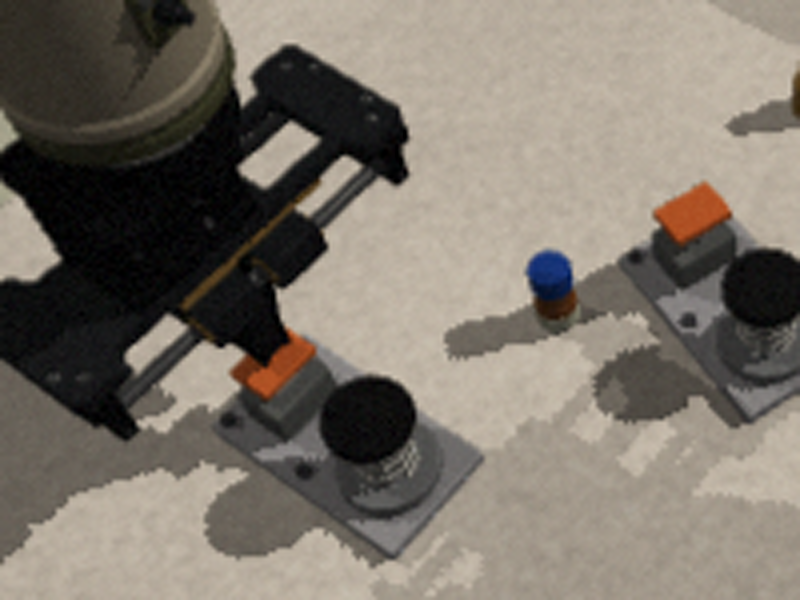

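The fingertips are right over the orange tag of the right mount, at about (275,360) in this enlarged crop. Pushing down.

Call:
carry_out:
  increments: "0 0 0 0.001 0.002 0.01 0; 0 0 0 0.001 0.002 0.016 0; 0 0 0 0.001 0.002 0.022 0; 0 0 0 0.001 0.002 0.028 0; 0 0 0 0.001 0.002 0.028 0"

```text
time: 8.93
ee_pos: [0.4748, -0.241, 0.0432]
eef_rot: [0.607, 0.795, 0.001, 0.001]
ft_force: [-1.1, 3.2, 11.8]
width: 0.0006
```

Call:
carry_out:
  increments: "0 0 0 0 0 0.001 0; 0 0 0 0 0 0.001 0; 0 0 0 0 0 0.001 0; 0 0 0 0 0 -0.03 0; 0 0 0 0 0 -0.08 0"

```text
time: 9.55
ee_pos: [0.473, -0.2407, 0.1224]
eef_rot: [0.607, 0.795, 0.0, -0.0]
ft_force: [1.0, 0.1, -0.1]
width: 0.0007
```

Call:
carry_out:
  increments: "0 0 0 0 -0.02 -0.05 0; 0 0 0 0 -0.04 -0.1 0; 0 0 0 -0.04 -0.05 -0.12 0; 0 0 0 -0.08 -0.05 -0.12 0; 0 0 0 -0.12 -0.05 -0.12 0"

```text
time: 10.18
ee_pos: [0.4564, -0.371, 0.2421]
eef_rot: [0.607, 0.795, 0.0, -0.0]
ft_force: [0.0, 0.3, 0.7]
width: 0.0006
```

Run:
```python
from h import *
P0=cv2.imread("pics/top0.png");d0=np.load("pics/top0.npy")
p,d=r.camera("top");q,dq=r.camera("scene")
s=r.read_state();print(s["time"],s["ee_pos"].round(3),s["ft_force"].round(2))
m=r.camera_model("scene");E=np.array(m["extrinsics"]);K=np.array(m["K"])
h=cv2.cvtColor(q,cv2.COLOR_BGR2HSV);n,l,st,c=cv2.connectedComponentsWithStats(((h[...,0]<14)&(h[...,1]>190)&(h[...,2]>130)).astype(np.uint8))
v,u=np.mgrid[:384,:512];Z=(np.stack([(u-K[0,2])/K[0,0]*dq,(v-K[1,2])/K[1,1]*dq,dq],-1)@E[:3,:3].T+E[:3,3])[...,2]
for i in range(1,n):
    if st[i][4]>50:print("tag",c[i].round(1),"z",np.median(Z[l==i]).round(4))
for uv in[(315,142),(251,201),(151,234)]:print("pad z",np.median(Z[uv[1]-3:uv[1]+4,uv[0]-3:uv[0]+4]).round(4))
cv2.imwrite("pics/end.png",q);cv2.imwrite("pics/endtop.png",p)
```

```text
10.275 [ 0.455 -0.373  0.241] [-0.55 -0.12 -0.34]
tag [296.5 128.8] z 0.0574
tag [232.7 182.9] z 0.0574
tag [129.8 223.5] z 0.0433
pad z 0.0702
pad z 0.0702
pad z 0.0702
```

View pics/end.png

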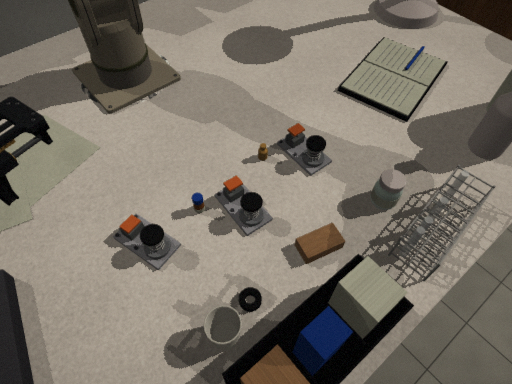

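View pics/endtop.png

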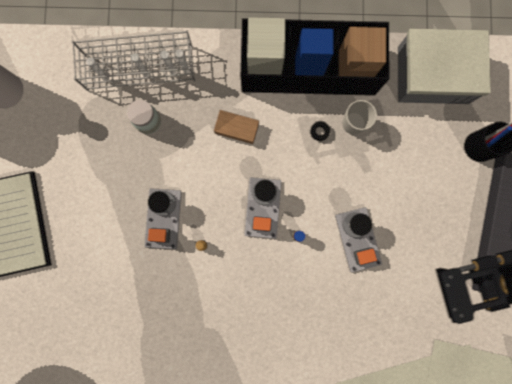

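The right tag, at (130,224) in the scene view, is down at 43 mm. The other two tags are at 57 mm, all pads are at 70 mm, and the loose things are at the same pixels as at the start.

```bash
python3 -c "
from bench import r
print(r.close_job())"
```

```text
the job is handed in; nothing more can be done
None
```

I pressed the three pads from left to right by about 9 mm each. They pushed back with about 7.7 N (left), 6.3 N (middle) and 3 N (right), so the right mount has the tired spring. I pushed its tag down until the force reached about 12 N at 43 mm, then moved clear.

The last check, at 10.3 s:
- **Tags:** the right one is at 43.3 mm (fully down), and the left and middle ones are at 57.4 mm (up).
- **Pads:** all three are at 70.2 mm.
- **Loose things:** they look unmoved in both camera views. I compared these by eye and did not measure them.
- **Robot:** it is about 13 cm from the nearest mount and touching nothing.

The middle pad's force was a little below the expected 7 N, but well above the soft one. No check failed or disagreed.

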